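Open the grease port of the yellow gear head

ROBOT

A 7-joint arm with a two-finger parallel gripper is mounted at the origin on the work surface. World frame = base frame: x ahead of the robot, y to its left, z up, the work surface at z = 0. Lengths are in m, angles in degrees, forces in N, time in s.
With the tool pointing down it reaches from about 0.425 to 1.025 m from the base axis. Payload 3.6 kg.
Tool frame: the origin (TCP) lies between the finger pads; the fingertips stand 14 mm ahead of it and the grasp point (between the pads) lies 5 mm behind it; z points along the fingers, y is the line along which they close (so a half turn about z gives the same grasp; the last joint's range is limited). The gripper opens to 85 mm and grips with 20 to 120 N. Pads are 22 mm wide; open, the fingers measure 114 mm over their backs; the gripper's body (76 mm by 85 mm) begins 54 mm behind the grasp point. The pads swing forward as they close: fully open they stand 13 mm farther back than shut.
Start: joints at [-71.878, 33.873, 2.773, 92.16, -1.908, 54.013, -1.931], TCP at [0.289, 0.665, 0.245] pointing down, gripper open.
Joint ranges: [-153.93, 153.93], [-27.13, 128.08], [-72.61, 78.16], [10.71, 143.7], [-87.88, 267.88], [4.46, 118.87], [-176.78, 176.78]. Speed limits (degrees/s): [147.25, 147.25, 180, 180, 180, 180, 180].

INTERFACE

Orientations are given as a 3x3 rotation matrix whose columns are the frame's x, y, z axes.
In Python, from workcell import env gives the robot as it stands.
- The arm moves only by the tool jog_arm, never from a script. Its argument "plan" is a list of rows, each an object of numbers: "dx", "dy", "dz": the shift along the world's x, y, z in cm; "twist": the turn about the world's z in degrees; "jaw": the finger opening in cm, from 0 to 8.54. A call has 1 to 12 rows; each row is the pose to reach, as a shift and turn from the pose commanded when the call began; what a row does not reach only later rows make up. A row lasts 1/10 s, in which the tool goes at most 50 mm and 8.59 degrees, less where a joint would pass 70% of its speed; a pose out of reach is approached as far as the arm can. A call with a gripper value outside its range is refused whole. The fingers move at their own pace and stop on an object; the grip force is fixed at half the most. Time passes only in rows, so rows that repeat a pose let the fingers close. It gives the time, the measured TCP pose, the force, the opening and the grip force at its end, in the units of the state.
- env.observe(): the state, without advancing time (a new reading comes with each control period).
- env.snapshot(name): name is "scene" or "top" or "wrist"; returns a dict with "frame" (400x640x3 uint8, blue, green, red), "range_z" (400x640 float32, m along the optical axis (not along the pixel's ray), 0 where there is no reading), "fovy" (degrees; the focal length in pixels is half the picture's height over the tangent of half this angle, whatever the lens; pixels are square), "cx", "cy" (the principal point, pixels), "R" (3x3) and "t" (3): a world point X has camera coordinates R X + t. Camera axes: x right, y down, z forward; pixel columns grow to the right and rows downward; lengths in m; the calibration is good to about 2 mm. A picture is of the moment at which its call begins.
- env.finish_job(): hands the job in; it is judged then, once.
The state is a dict: "time_s": time; "joint_pos": joint angles; "dq": joint speeds; "tau": joint torques, N m; "tool_pos": TCP position; "ee_rot": TCP orientation; "contact_force": force on the tool from outside, world axes, zero at the start; "torque": the same for the moment, N m; "grip_width": finger opening in m; "gripper_force": force on a finger pad.
Only numpy, scipy, OpenCV 4.12 (cv2) and the standard library are available. Lean on these libraries where they do the work, as an engineer would, in place of code of your own. Each camera call takes 0.05 s, during which the arm holds its last target. There are 200 camera calls.

TASK

Unscrew the red six-sided cap from the grease port of the yellow gear head (anticlockwise seen from above, regrasping for a second turn if you need it), lift it clear and stand it upright, grip uppermost, in the steel parts tray. Leave the cap of the teal gear head shut.

Things in the scene. Friction and masses are not known exactly. Their poses are not given: they have to be found in the camera images.
- yellow_cap_grip (a point): Red cap of the YELLOW head: point on its axis at grip height, z up. Hex grip, 36 mm across flats, from 30 mm below to 12 mm above; flats face its x axis and every 60 deg from x (close fingers along those). Below: 48 mm disc with two ears along +-x out to 31 mm, 30 mm plug ending 46 mm below. Claws around it top out 23 mm below, to 37 mm from the axis: keep fingertips above. 80 g, turns lightly.
- yellow_head: Yellow tool gear head, fixed, 170 x 100 mm foot. Origin on the bench under the port axis; x to its black nose (140 mm out, 78 mm high). Port rim 98 mm up carries the cap's disc. Quick thread: turned 75 to 120 deg anticlockwise from its start (one long turn, or 60 deg, regrasp, the rest) the cap's ears leave the two claws and it lifts straight out; it need not rise while turning. Stops beyond.
- tray: Open steel parts tray, fixed, 170 mm (its x) x 140 mm (its y), 22 mm high, walls and floor 4 mm thick. Origin on the bench under its centre, z up. A cap standing upright on its plug in the tray has its grip point 50 mm above this origin.
- teal_cap_ear (a point): One ear of the like red cap on the TEAL gear head (same kind of head, to be left alone). The point is 30 mm from that cap's axis and 36 mm below its grip height; its x axis points outward from that cap's axis.
Not all that is in view belongs to the job. Leave any blue or purple look-alike of the part that bears yellow_cap_grip alone.

How it is judged (in metres and radians):
On the way:
1. the yellow gear head's cap is unscrewed and lifted clear of its port (z of yellow_cap_grip in the frame of yellow_head above 0.156 m), for 0.1 s.
At the end, for the whole second after the job is handed in: The yellow head's cap stands on its plug on the tray's floor, anywhere within the tray, upright within 15 degrees (its grip point 42 to 58 mm above the tray's origin), and stays so; the teal head's cap is still shut, its ear within 12 mm of where it was (x of yellow_cap_grip in the frame of tray between -0.075 and 0.075 m and y of yellow_cap_grip in the frame of tray between -0.06 and 0.06 m and z of yellow_cap_grip in the frame of tray between 0.042 and 0.058 m and angle between yellow_cap_grip's own z axis and vertical below 0.26 rad and distance of yellow_cap_grip from where it was at the start of the episode above 0.05 m and distance of teal_cap_ear from where it was at the start of the episode below 0.012 m); the robot touches nothing.
It fails at once if the teal gear head's cap is turned or pulled (its ear moves more than 12 mm) (distance of teal_cap_ear from where it was at the start of the episode above 0.012 m).
It also fails if it takes over 53 s, if anything falls off the work surface, if the arm or the gripper's body presses on something with over 40 N, if the wrist force passes 120 N, or if a joint passes its speed limit or range.

## Working session

There is one attempt and no reset: what is moved stays moved. The work goes in short steps, Python scripts to look and compute and a tool call to move; the robot and the scene stay as the last step left them, time stands still between calls to the robot, and variables do not carry over. Pictures are saved under pics/ and viewed, at most 10 in all, crops included, and the job is handed in when it is done.

Besides the shell and the picture viewer there is one more tool, called after "Request:" in YAML: its name, and indented under it one key for each argument. jog_arm: Moves the arm, as the interface text tells. Its arguments: {"type":"object","properties":{"plan":{"type":"array"}},"required":["plan"]}

```bash
mkdir -p pics; cat > h.py <<'E'
import numpy as np, cv2
from workcell import env
def snap(n):
    s=env.snapshot(n); np.savez('/tmp/'+n,**{k:np.asarray(v) for k,v in s.items()}); return s
def load(n):
    return dict(np.load('/tmp/'+n+'.npz'))
def cloud(s):
    h,w=s['range_z'].shape; f=h/2/np.tan(np.radians(float(s['fovy']))/2)
    v,u=np.mgrid[:h,:w]; z=s['range_z']
    P=np.stack([(u-s['cx'])/f*z,(v-s['cy'])/f*z,z],-1)
    return (P-s['t'])@s['R']
def red(s):
    h=cv2.cvtColor(s['frame'],cv2.COLOR_BGR2HSV)
    return ((h[...,0]<8)|(h[...,0]>172))&(h[...,1]>130)&(h[...,2]>60)
E
python3 - <<'E'
from h import *
o=env.observe(); print({k:np.round(v,3).tolist() for k,v in o.items()})
for n in('scene','top'):
    s=snap(n); cv2.imwrite(f'pics/{n}0.png',s['frame'])
    P=cloud(s); m=red(s).astype('uint8')
    c,l,st,ce=cv2.connectedComponentsWithStats(m)
    for i in range(1,c):
        if st[i,4]>60:
            q=P[(l==i)&(s['range_z']>0)]; print(n,ce[i].round(),st[i,4],np.percentile(q,[5,50,95],axis=0).round(3).tolist())
E
```

```text
{'time_s': 0.0, 'joint_pos': [-71.875, 33.925, 2.768, 92.239, -1.909, 54.013, -1.931], 'dq': [-0.041, -0.035, -0.002, -0.002, 0.032, -0.021, 0.115], 'tau': [-0.001, -54.867, 1.546, -19.812, 0.009, 0.009, 0.0], 'tool_pos': [0.289, 0.664, 0.244], 'ee_rot': [[-0.917, 0.398, -0.001], [0.398, 0.917, -0.002], [-0.0, -0.002, -1.0]], 'contact_force': [-0.762, 0.245, 0.09], 'torque': [0.052, 0.002, -0.011], 'gripper_force': 0.0, 'grip_width': 0.085}
scene [422. 167.] 505 [[0.59, 0.206, 0.104], [0.614, 0.216, 0.13], [0.625, 0.241, 0.15]]
scene [330. 197.] 514 [[0.55, 0.007, 0.105], [0.575, 0.018, 0.132], [0.584, 0.042, 0.15]]
top [212. 157.] 394 [[0.586, 0.208, 0.101], [0.599, 0.22, 0.141], [0.621, 0.243, 0.15]]
top [310. 177.] 336 [[0.543, 0.008, 0.101], [0.556, 0.027, 0.145], [0.579, 0.046, 0.15]]
```

```bash
ls pics
```

```text
scene0.png
top0.png
```

View pics/scene0.png

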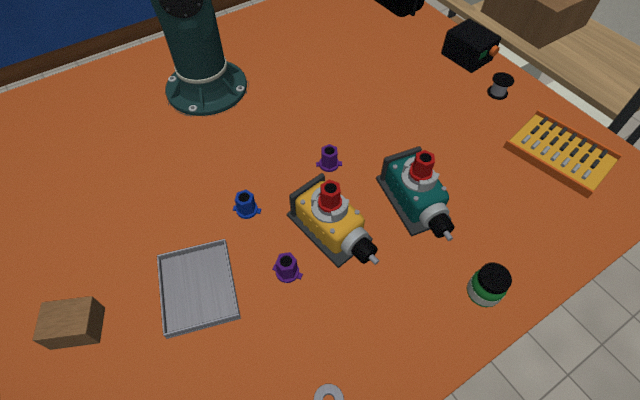

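View pics/top0.png

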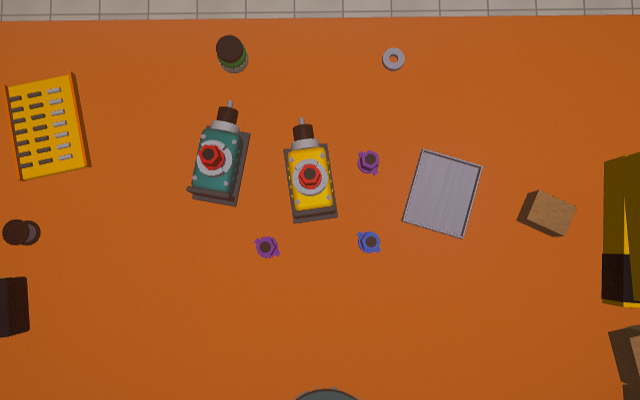

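The scene shows the yellow head with its red cap at (330,195), teal at (422,165) and the tray at (198,287). In the top view these are at (310,177), (212,157) and (442,193). I'll measure the tray and cap top.

```bash
python3 - <<'E'
from h import *
for n in('scene','top'):
    s=load(n);P=cloud(s);m=red(s)&(P[...,2]>.144)
    for lo,hi in((-.05,.1),(.15,.3)):
        q=P[m&(P[...,1]>lo)&(P[...,1]<hi)]; print(n,'cap',(q.min(0)+q.max(0))/2,len(q))
    h=cv2.cvtColor(s['frame'],cv2.COLOR_BGR2HSV)
    g=((h[...,1]<70)&(P[...,2]<.03)&(P[...,2]>-.01)).astype('uint8')
    c,l,st,ce=cv2.connectedComponentsWithStats(g)
    for i in range(1,c):
        q=P[l==i]
        if st[i,4]>1500 and .3<np.median(q[:,0])<1: print(n,'tray',st[i,4],np.median(q,0),cv2.minAreaRect(q[:,:2].astype('float32')))
s=load('top');P=cloud(s)
h=cv2.cvtColor(s['frame'],cv2.COLOR_BGR2HSV)
y=(h[...,0]>22)&(h[...,0]<34)&(h[...,1]>150)&(P[...,2]>.03)&(abs(P[...,1]-.03)<.1)
q=P[y];print('yellow',cv2.minAreaRect(q[:,:2].astype('float32')))
E
```

```text
scene cap [0.56413773 0.02652969 0.14774009] 190
scene cap [0.60603379 0.22597057 0.14794783] 168
scene tray 6174 [ 0.53832756 -0.27083132  0.00479285] ((0.536026656627655, -0.26732441782951355), (0.140009805560112, 0.17210587859153748), 72.69984436035156)
top cap [0.49679101 0.02697833 0.64499953] 188
top cap [0.60486932 0.22748024 0.14836561] 183
top tray 4829 [ 0.53573451 -0.27006369  0.00389082] ((0.5353637933731079, -0.2683143615722656), (0.14369522035121918, 0.16999074816703796), 72.81021881103516)
yellow ((0.5174606442451477, 0.02074318751692772), (0.21152983605861664, 0.08762439340353012), 7.821459770202637)
```

Request:
jog_arm:
  plan:
    - {"dx": 2,"dy": -5}
    - {"dx": 4,"dy": -10}
    - {"dx": 6,"dy": -14}
    - {"dx": 8,"dy": -19}
    - {"dx": 10,"dy": -23}
    - {"dx": 12,"dy": -28}
    - {"dx": 14,"dy": -32}
    - {"dx": 16,"dy": -37}
    - {"dx": 18,"dy": -41}
    - {"dx": 20,"dy": -46}
    - {"dx": 22,"dy": -50}
    - {"dx": 24,"dy": -55}

```text
schema error: expected keys dx, dy, dz, twist, jaw
```

Request:
jog_arm:
  plan:
    - {"dx": 2,"dy": -4.5,"dz": 0,"twist": 0,"jaw": 8.5}
    - {"dx": 4,"dy": -9,"dz": 0,"twist": 0,"jaw": 8.5}
    - {"dx": 6,"dy": -14,"dz": 0,"twist": 0,"jaw": 8.5}
    - {"dx": 8,"dy": -18,"dz": 0,"twist": 0,"jaw": 8.5}
    - {"dx": 10,"dy": -23,"dz": 0,"twist": 0,"jaw": 8.5}
    - {"dx": 12,"dy": -27,"dz": 0,"twist": 0,"jaw": 8.5}
    - {"dx": 14,"dy": -32,"dz": 0,"twist": 0,"jaw": 8.5}
    - {"dx": 16,"dy": -36,"dz": 0,"twist": 0,"jaw": 8.5}
    - {"dx": 18,"dy": -41,"dz": 0,"twist": 0,"jaw": 8.5}
    - {"dx": 20,"dy": -45,"dz": 0,"twist": 0,"jaw": 8.5}
    - {"dx": 22,"dy": -50,"dz": 0,"twist": 0,"jaw": 8.5}
    - {"dx": 24,"dy": -54,"dz": 0,"twist": 0,"jaw": 8.5}

```text
time_s: 1.3
tool_pos: [0.5287, 0.1227, 0.2451]
ee_rot: [[-0.917, 0.399, -0.001], [0.399, 0.917, -0.0], [0.001, -0.001, -1.0]]
contact_force: [0.1, 0.1, 0.1]
grip_width: 0.0852
gripper_force: 0.0
```

Request:
jog_arm:
  plan:
    - {"dx": 2,"dy": -4.5,"dz": 0,"twist": 0,"jaw": 8.5}
    - {"dx": 3.5,"dy": -9,"dz": 0,"twist": 0,"jaw": 8.5}
    - {"dx": 3.5,"dy": -9.8,"dz": 0,"twist": 0,"jaw": 8.5}
    - {"dx": 3.5,"dy": -9.8,"dz": 0,"twist": 0,"jaw": 8.5}
    - {"dx": 3.5,"dy": -9.8,"dz": 0,"twist": 0,"jaw": 8.5}

```text
time_s: 1.8
tool_pos: [0.5632, 0.0285, 0.2449]
ee_rot: [[-0.918, 0.397, -0.001], [0.397, 0.918, 0.001], [0.002, 0.001, -1.0]]
contact_force: [0.8, 0.8, 0.1]
grip_width: 0.0849
gripper_force: 0.0
```

```bash
python3 - <<'E'
from h import *
o=env.observe(); print(o['time_s'],np.round(o['tool_pos'],4),np.round(o['ee_rot'],3).tolist(),np.round(o['joint_pos'],1))
s=snap('wrist'); cv2.imwrite('pics/w1.png',s['frame'])
print(-s['R'].T@s['t'],s['fovy'])
E
```

```text
1.8 [0.5632 0.0285 0.2449] [[-0.918, 0.397, -0.001], [0.397, 0.918, 0.001], [0.002, 0.001, -1.0]] [-13.3  22.5   7.7 113.5  -4.3  44.4  63.5]
[0.48472219 0.06109673 0.3728611 ] 59.98886009488763
```

View pics/w1.png

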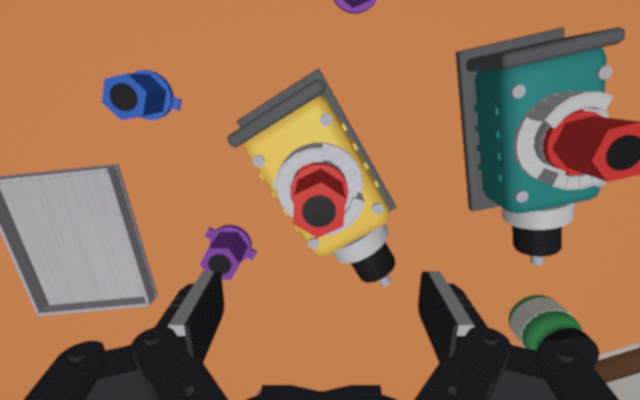

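Cap hex top at (319,210), its black socket in the centre; the fingers straddle it, camera offset behind. Now fit the hex.

```bash
cat >> h.py <<'E'
def hexfit(s,zt,c0):
    f=s['range_z'].shape[0]/2/np.tan(np.radians(float(s['fovy']))/2)
    P=cloud(s); m=((P[...,2]>zt-.005)&(P[...,2]<zt+.005)&(np.hypot(P[...,0]-c0[0],P[...,1]-c0[1])<.035)).astype('uint8')
    c=max(cv2.findContours(m,cv2.RETR_EXTERNAL,cv2.CHAIN_APPROX_NONE)[0],key=cv2.contourArea)[:,0]
    d=np.c_[(c[:,0]-s['cx'])/f,(c[:,1]-s['cy'])/f,np.ones(len(c))]@s['R']
    o=-s['R'].T@s['t']; X=(o+d*((zt-o[2])/d[:,2])[:,None])[:,:2]
    best=[]
    for a in np.arange(0,60,.5):
        A=np.radians(a+60*np.arange(3)); p=X@np.c_[np.cos(A),np.sin(A)].T
        best.append((np.ptp(p,0).mean(),a,np.ptp(p,0),np.linalg.lstsq(np.c_[np.cos(A),np.sin(A)],(p.max(0)+p.min(0))/2,rcond=None)[0]))
    return min(best,key=lambda b:b[0])
E
python3 - <<'E'
from h import *
s=load('wrist'); P=cloud(s)
print(np.median(P[(P[...,2]>.14)&(np.hypot(P[...,0]-.564,P[...,1]-.027)<.03)],0))
print(hexfit(s,.15,(.564,.027)))
R=env.observe()['ee_rot'];print('tool y dir',np.degrees(np.arctan2(R[1][1],R[0][1])))
E
```

```text
[0.55602423 0.02852858 0.14847251]
(np.float64(0.036027425703604433), np.float64(2.5), array([0.0361827 , 0.03557038, 0.03632919]), array([0.56080858, 0.02666509]))
tool y dir 66.70143517170295
```

Request:
jog_arm:
  plan:
    - {"dx": -0.1,"dy": -0.15,"dz": -1,"twist": -8,"jaw": 8.5}
    - {"dx": -0.1,"dy": -0.15,"dz": -2,"twist": -16,"jaw": 8.5}
    - {"dx": -0.1,"dy": -0.15,"dz": -3,"twist": -24,"jaw": 8.5}
    - {"dx": -0.1,"dy": -0.15,"dz": -3,"twist": -32,"jaw": 8.5}
    - {"dx": -0.1,"dy": -0.15,"dz": -3,"twist": -40,"jaw": 8.5}
    - {"dx": -0.1,"dy": -0.15,"dz": -3,"twist": -48,"jaw": 8.5}
    - {"dx": -0.1,"dy": -0.15,"dz": -3,"twist": -56,"jaw": 8.5}
    - {"dx": -0.1,"dy": -0.15,"dz": -3,"twist": -64,"jaw": 8.5}
    - {"dx": -0.1,"dy": -0.15,"dz": -3,"twist": -64,"jaw": 8.5}
    - {"dx": -0.1,"dy": -0.15,"dz": -3,"twist": -64,"jaw": 8.5}

```text
time_s: 2.85
tool_pos: [0.5625, 0.0275, 0.2152]
ee_rot: [[-0.05, 0.999, -0.0], [0.999, 0.05, 0.001], [0.001, -0.0, -1.0]]
contact_force: [-0.3, -0.5, 0.2]
grip_width: 0.085
gripper_force: 0.0
```

```bash
python3 - <<'E'
from h import *
s=snap('wrist'); print(hexfit(s,.15,(.563,.027)))
o=env.observe();R=o['ee_rot'];print('tool y dir',np.degrees(np.arctan2(R[1][1],R[0][1])),o['tool_pos'],o['joint_pos'])
E
```

```text
(np.float64(0.03603850114985454), np.float64(2.5), array([0.03550164, 0.03637941, 0.03623445]), array([0.56176295, 0.02757731]))
tool y dir 2.8098772761661746 [0.56259205 0.02705986 0.21518984] [-25.43421077  26.24722774  24.5912794  115.58116357 -16.19478979
  41.43529387  11.97906005]
```

Request:
jog_arm:
  plan:
    - {"dx": -0.1,"dy": 0,"dz": -2.5,"twist": 0,"jaw": 8.5}
    - {"dx": -0.1,"dy": 0,"dz": -5,"twist": 0,"jaw": 8.5}
    - {"dx": -0.1,"dy": 0,"dz": -7,"twist": 0,"jaw": 8.5}
    - {"dx": -0.1,"dy": 0,"dz": -7.8,"twist": 0,"jaw": 8.5}
    - {"dx": -0.1,"dy": 0,"dz": -7.8,"twist": 0,"jaw": 5}
    - {"dx": -0.1,"dy": 0,"dz": -7.8,"twist": 0,"jaw": 3}
    - {"dx": -0.1,"dy": 0,"dz": -7.8,"twist": 0,"jaw": 3}
    - {"dx": -0.1,"dy": 0,"dz": -7.8,"twist": 0,"jaw": 3}
    - {"dx": -0.1,"dy": 0,"dz": -7.8,"twist": 0,"jaw": 3}
    - {"dx": -0.1,"dy": 0,"dz": -7.8,"twist": 0,"jaw": 3}

```text
time_s: 3.9
tool_pos: [0.563, 0.0255, 0.1386]
ee_rot: [[-0.044, 0.999, 0.003], [0.999, 0.044, 0.0], [0.0, 0.003, -1.0]]
contact_force: [0.2, -0.2, 6.4]
grip_width: 0.0347
gripper_force: 61.0
```

Request:
jog_arm:
  plan:
    - {"dx": 0,"dy": 0,"dz": 0,"twist": 8,"jaw": 3}
    - {"dx": 0,"dy": 0,"dz": 0,"twist": 16,"jaw": 3}
    - {"dx": 0,"dy": 0,"dz": 0,"twist": 24,"jaw": 3}
    - {"dx": 0,"dy": 0,"dz": 0,"twist": 32,"jaw": 3}
    - {"dx": 0,"dy": 0,"dz": 0,"twist": 40,"jaw": 3}
    - {"dx": 0,"dy": 0,"dz": 0,"twist": 48,"jaw": 3}
    - {"dx": 0,"dy": 0,"dz": 0,"twist": 56,"jaw": 3}

```text
time_s: 4.6
tool_pos: [0.5629, 0.026, 0.1386]
ee_rot: [[-0.856, 0.517, 0.003], [0.517, 0.856, 0.001], [-0.002, 0.002, -1.0]]
contact_force: [-0.0, 1.1, 5.4]
grip_width: 0.035
gripper_force: 60.9
```

Request:
jog_arm:
  plan:
    - {"dx": 0,"dy": 0,"dz": 0,"twist": 8,"jaw": 3}
    - {"dx": 0,"dy": 0,"dz": 0,"twist": 16,"jaw": 3}
    - {"dx": 0,"dy": 0,"dz": 0,"twist": 24,"jaw": 3}
    - {"dx": 0,"dy": 0,"dz": 0,"twist": 32,"jaw": 3}
    - {"dx": 0,"dy": 0,"dz": 0,"twist": 40,"jaw": 3}
    - {"dx": 0,"dy": 0,"dz": 0,"twist": 42,"jaw": 3}
    - {"dx": 0,"dy": 0,"dz": 0,"twist": 42,"jaw": 3}
    - {"dx": 0,"dy": 0,"dz": 0,"twist": 42,"jaw": 3}

```text
time_s: 5.4
tool_pos: [0.5631, 0.0261, 0.1386]
ee_rot: [[-0.983, -0.183, 0.003], [-0.183, 0.983, 0.001], [-0.003, 0.0, -1.0]]
contact_force: [-0.2, 1.0, 5.7]
grip_width: 0.035
gripper_force: 61.0
```

Request:
jog_arm:
  plan:
    - {"dx": 0,"dy": 0,"dz": 0.5,"twist": 0,"jaw": 3}
    - {"dx": 0,"dy": 0,"dz": 1,"twist": 0,"jaw": 3}
    - {"dx": 0,"dy": 0,"dz": 1.5,"twist": 0,"jaw": 3}

```text
time_s: 5.7
tool_pos: [0.5618, 0.0256, 0.1526]
ee_rot: [[-0.983, -0.183, -0.0], [-0.183, 0.983, -0.0], [0.0, -0.0, -1.0]]
contact_force: [-0.4, 0.3, -0.6]
grip_width: 0.0346
gripper_force: 60.1
```

Request:
jog_arm:
  plan:
    - {"dx": 0,"dy": 0,"dz": 2,"twist": 0,"jaw": 3}
    - {"dx": 0,"dy": 0,"dz": 4,"twist": 0,"jaw": 3}
    - {"dx": 0,"dy": 0,"dz": 6,"twist": 0,"jaw": 3}
    - {"dx": 0,"dy": 0,"dz": 8,"twist": 0,"jaw": 3}
    - {"dx": 0,"dy": 0,"dz": 9,"twist": 0,"jaw": 3}
    - {"dx": 0,"dy": 0,"dz": 9,"twist": 0,"jaw": 3}

```text
time_s: 6.3
tool_pos: [0.5624, 0.0253, 0.2437]
ee_rot: [[-0.983, -0.182, 0.002], [-0.182, 0.983, -0.0], [-0.002, -0.001, -1.0]]
contact_force: [0.3, -0.5, -0.9]
grip_width: 0.0348
gripper_force: 60.2
```

```bash
python3 - <<'E'
from h import *
s=snap('scene'); a=s['frame'][90:290,140:480]; b=snap('wrist')['frame']
cv2.imwrite('pics/l1.png',np.vstack([cv2.resize(a,(640,376)),cv2.resize(b,(640,400))[180:]]))
o=env.observe();print(o['tool_pos'],o['joint_pos'],o['contact_force'],o['grip_width'])
E
```

```text
[0.56116798 0.02522569 0.24177443] [ -0.70436148  22.64156357  -8.551036   113.34925934   4.70696484
  44.407206    88.54343991] [-0.32740408  0.41870937 -0.92639294] 0.03513387028282382
```

View pics/l1.png

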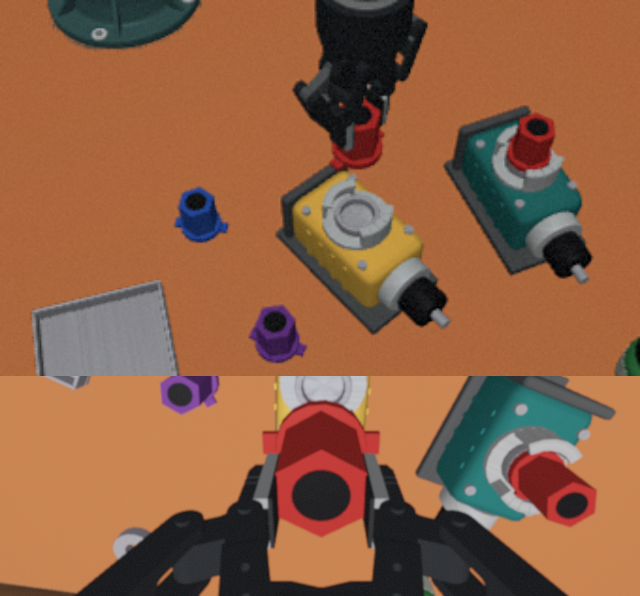

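The cap is held clear above the open yellow port (composite (355,150)) and is upright. The teal cap is untouched. Next, carry it to the tray.

Request:
jog_arm:
  plan:
    - {"dx": -0.3,"dy": -4,"dz": 0,"twist": 0,"jaw": 3}
    - {"dx": -0.7,"dy": -8,"dz": 0,"twist": 0,"jaw": 3}
    - {"dx": -1,"dy": -12,"dz": 0,"twist": 0,"jaw": 3}
    - {"dx": -1.5,"dy": -16,"dz": 0,"twist": 0,"jaw": 3}
    - {"dx": -2,"dy": -20,"dz": 0,"twist": 0,"jaw": 3}
    - {"dx": -2.3,"dy": -24,"dz": 0,"twist": 0,"jaw": 3}
    - {"dx": -2.6,"dy": -28,"dz": -2,"twist": 0,"jaw": 3}
    - {"dx": -2.6,"dy": -29.3,"dz": -6,"twist": 0,"jaw": 3}
    - {"dx": -2.6,"dy": -29.3,"dz": -10,"twist": 0,"jaw": 3}
    - {"dx": -2.6,"dy": -29.3,"dz": -14,"twist": 0,"jaw": 3}
    - {"dx": -2.6,"dy": -29.3,"dz": -16.5,"twist": 0,"jaw": 3}
    - {"dx": -2.6,"dy": -29.3,"dz": -16.5,"twist": 0,"jaw": 3}

```text
time_s: 7.6
tool_pos: [0.5319, -0.2659, 0.0724]
ee_rot: [[-0.983, -0.183, -0.01], [-0.183, 0.983, 0.004], [0.009, 0.006, -1.0]]
contact_force: [-1.2, -0.3, -0.1]
grip_width: 0.035
gripper_force: 60.2
```

Request:
jog_arm:
  plan:
    - {"dx": 0,"dy": 0,"dz": -1,"twist": 0,"jaw": 3}
    - {"dx": 0,"dy": 0,"dz": -2,"twist": 0,"jaw": 3}
    - {"dx": 0,"dy": 0,"dz": -2.3,"twist": 0,"jaw": 3}
    - {"dx": 0,"dy": 0,"dz": -2.3,"twist": 0,"jaw": 3}

```text
time_s: 8.0
tool_pos: [0.536, -0.2675, 0.0545]
ee_rot: [[-0.983, -0.183, 0.0], [-0.183, 0.983, -0.0], [-0.0, -0.0, -1.0]]
contact_force: [-0.4, -0.3, -1.0]
grip_width: 0.0349
gripper_force: 60.2
```

Request:
jog_arm:
  plan:
    - {"dx": 0,"dy": 0,"dz": -0.15,"twist": 0,"jaw": 3}
    - {"dx": 0,"dy": 0,"dz": -0.3,"twist": 0,"jaw": 3}
    - {"dx": 0,"dy": 0,"dz": -0.3,"twist": 0,"jaw": 3}
    - {"dx": 0,"dy": 0,"dz": -0.3,"twist": 0,"jaw": 3}

```text
time_s: 8.4
tool_pos: [0.5365, -0.2678, 0.0526]
ee_rot: [[-0.983, -0.183, 0.001], [-0.183, 0.983, -0.001], [-0.001, -0.001, -1.0]]
contact_force: [-1.9, 1.2, 4.8]
grip_width: 0.035
gripper_force: 60.9
```

Contact with the floor (4.8 N). Open and rise.

Request:
jog_arm:
  plan:
    - {"dx": 0,"dy": 0,"dz": 0,"twist": 0,"jaw": 5}
    - {"dx": 0,"dy": 0,"dz": 0,"twist": 0,"jaw": 7}
    - {"dx": 0,"dy": 0,"dz": 0,"twist": 0,"jaw": 8}
    - {"dx": 0,"dy": 0,"dz": 0,"twist": 0,"jaw": 8}
    - {"dx": 0,"dy": 0,"dz": 2,"twist": 0,"jaw": 8}
    - {"dx": 0,"dy": 0,"dz": 6,"twist": 0,"jaw": 8}
    - {"dx": 0,"dy": 0,"dz": 10,"twist": 0,"jaw": 8}
    - {"dx": 0,"dy": 0,"dz": 14,"twist": 0,"jaw": 8}
    - {"dx": 0,"dy": 0,"dz": 16,"twist": 0,"jaw": 8}
    - {"dx": 0,"dy": 0,"dz": 16,"twist": 0,"jaw": 8}

```text
time_s: 9.4
tool_pos: [0.538, -0.2685, 0.2149]
ee_rot: [[-0.983, -0.182, 0.007], [-0.182, 0.983, -0.003], [-0.006, -0.004, -1.0]]
contact_force: [0.4, -0.2, -0.1]
grip_width: 0.0797
gripper_force: 0.0
```

```bash
python3 - <<'E'
from h import *
s=snap('wrist'); P=cloud(s); q=P[red(s)&(np.hypot(P[...,0]-.536,P[...,1]+.268)<.06)]
print(len(q),np.percentile(q,[2,50,98],axis=0)); cv2.imwrite('pics/end.png',s['frame'])
E
```

```text
1805 [[ 0.51254922 -0.29568245  0.01489181]
 [ 0.52474952 -0.2708726   0.05986451]
 [ 0.54971287 -0.24224473  0.06282024]]
```

View pics/end.png

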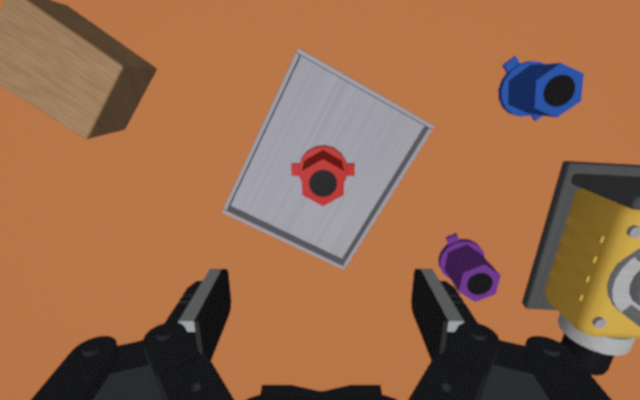

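The cap stands upright in the middle of the tray at (322,178), top at about 62 mm as expected, and the gripper is clear.

```bash
python3 -c "
from workcell import env
print(env.finish_job())"
```

```text
the job is handed in; nothing more can be done
None
```

The yellow head's cap is unscrewed and standing upright near the centre of the tray, the teal head was never touched, and the job is handed in (about 9.5 s of the 53 s used; no verdict was returned).

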